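Try fired texture rollers on the gauge pin and sort them

ROBOT

A 6-joint arm with a two-finger parallel gripper is mounted at the origin on the work surface. World frame = base frame: x ahead of the robot, y to its left, z up, the work surface at z = 0. Lengths are in mm, angles in rad, forces in N, time in s.
With the tool pointing down it reaches from about 275 to 975 mm from the base axis. Payload 8.4 kg.
Tool frame: the origin (TCP) lies midway between the tips of the shut fingers; the grasp point (between the pads) lies 19 mm behind it; z points along the fingers, y is the line along which they close (so a half turn about z gives the same grasp; the last joint's range is limited). The gripper opens to 92 mm and grips with 3 to 60 N. Pads are 20 mm wide; open, the fingers measure 128 mm over their backs; the gripper's body (75 mm by 189 mm) begins 69 mm behind the grasp point.
Start: joints at [1.116, 0.353, 1.633, -0, 1.155, -0.002], TCP at [273.427, 562.019, 214.583] pointing down, gripper open.
Joint ranges: [-2.63, 2.63], [-0.92, 2.1], [0.06, 2.66], [-1.3, 4.44], [0, 2.69], [-3.02, 3.02]. Speed limits (rad/s): [2.22, 2.22, 2.79, 3.14, 3.14, 3.14].

INTERFACE

Orientations are given as a rotation vector (axis times angle).
In Python, from workcell import telemetry, cams, arm gives the robot as it stands.
- The arm moves only by the tool drive_tool, never from a script. Its arguments are lists of equal length, an entry for each row: "linear": the shift along the tool's x, y, z in mm, a list of three; "rotation": the turn, a rotation vector about the tool's x, y, z in degrees, a list of three. A call has 1 to 20 rows; each row is the pose to reach, as a shift and turn from the pose commanded when the call began, along the tool's axes at that moment; what a row does not reach only later rows make up. A row lasts 1/8 s, in which the tool goes at most 62.5 mm and 10.7 degrees, less where a joint would pass 70% of its speed; a pose out of reach is approached as far as the arm can. A call with a gripper value outside its range is refused whole. "claw" is the opening in per cent of the stroke, from 0 (shut) to 100 (fully open), set as the call begins (left out, the last holds). The fingers move at their own pace and stop on an object; "force" is the grip in N (left out, the last holds). Time passes only in rows, so rows that repeat a pose let the fingers close. It gives the time, the measured TCP pose, the force, the opening and the grip force at its end, in the units of the state.
- telemetry.observe(): the state, without advancing time (a new reading comes with each control period).
- cams.grab_frame(name): name is "scene" or "top"; returns a dict with "pixels" (384x512x3 uint8, red, green, blue), "intrinsics" (3x3 intrinsics, pixels), "view" (4x4, takes a point from world to camera coordinates). Camera axes: x right, y up, looking along -z (the intrinsics and any distortion apply to the point x, -y, -z); pixel columns grow to the right and rows downward; lengths in mm; the calibration is good to about 2 mm. A picture is of the moment at which its call begins. There is no depth.
- arm.sign_off(): hands the job in; it is judged then, once.
The state is a dict: "time_s": time; "q": joint angles; "joint_velocities": joint speeds; "joint_efforts": joint torques, N m; "tool_pos": TCP position; "orientation": TCP orientation; "contact_force": force on the tool from outside, world axes, zero at the start; "moment": the same for the moment, N m; "grip_width": opening from 0.0 (shut) to 1.0 (fully open); "gripper_force": force on a finger pad.
Only numpy, scipy, OpenCV 4.12 (cv2) and the standard library are available. Lean on these libraries where they do the work, as an engineer would, in place of code of your own. Each camera call takes 0.05 s, during which the arm holds its last target. There are 200 camera calls.

TASK

Try the three fired-clay rollers one at a time on the slanted steel gauge pin, straight along it and without forcing. Stand each roller that slides fully home against the pin's collar upright on the small dark wooden ware board, and set each one that jams on the pin's nose in the plastic basket, putting each away before you try the next. Fired clay is brittle: lower every roller gently, never drop one or let it fall down the pin, and leave the other things where they are.

Things in the scene. Friction and masses are not known exactly. Their poses are not given: they have to be found in the camera images.
- roller_1_mid (a point): fired-clay texture roller: straight hollow sleeve, fluted outside, both ends alike, outside diameter 48 mm, length 90 mm, 0.2 to 0.33 kg, bore right through, either wide enough for the pin (24.5 mm) or shrunk (16 mm): only the trial tells. The three look alike and start upright on the bat. This point is its centre (45 mm from each end); z is its axis
- roller_2_mid (a point): fired-clay texture roller: straight hollow sleeve, fluted outside, both ends alike, outside diameter 48 mm, length 90 mm, 0.2 to 0.33 kg, bore right through, either wide enough for the pin (24.5 mm) or shrunk (16 mm): only the trial tells. The three look alike and start upright on the bat. This point is its centre (45 mm from each end); z is its axis
- roller_3_mid (a point): fired-clay texture roller: straight hollow sleeve, fluted outside, both ends alike, outside diameter 48 mm, length 90 mm, 0.2 to 0.33 kg, bore right through, either wide enough for the pin (24.5 mm) or shrunk (16 mm): only the trial tells. The three look alike and start upright on the bat. This point is its centre (45 mm from each end); z is its axis
- pin: fixed steel gauge pin, leaning 35 deg from vertical, roughly towards the robot. Origin: centre of the face of its round collar (58 mm across, 85 mm above the table); z points up along the pin. 20 mm in diameter to 60 mm from the collar, then a conical nose to 10 mm at the tip, 70 mm from the collar. A shrunk roller stops on the nose after 2 to 8 mm; a fitting one has 2.2 mm of play all round
- gauge: grey cast stand that carries the pin, fixed, 160 mm (its x) by 110 mm (its y), no part above the collar. Origin: on the table, straight below the centre of the collar's face
- ware_board: small dark wooden ware board on two battens, fixed, 150 mm (its x) by 220 mm (its y), top 18 mm above the table; for the rollers that fit. Origin: centre of its underside
- basket: open plastic basket, fixed, beside the ware board, 150 mm (its x) by 220 mm (its y), 75 mm high, walls and floor 5 mm; for the rollers that jam. Origin: centre of its underside
- bat: larger pale plaster bat, fixed, 230 mm (its x) by 250 mm (its y), 12 mm thick, on which the rollers stand at the start with a cup and a jar among them, all at least 77 mm apart between centres. Origin: on its underside, 90 mm to -x of its centre
- cup: clay cup on the bat, 68 mm across, 75 mm high, not to be moved. Origin: centre of its underside
- jar: glaze jar on the bat, 60 mm across, 80 mm high, not to be moved. Origin: centre of its underside
- bottle: white bottle near the robot, 50 mm across, 145 mm high, not to be moved. Origin: centre of its underside
- firebrick: piece of pale firebrick near the robot, 75 x 50 x 30 mm, not to be moved. Origin: centre of its underside
- mug: white mug behind the gauge, 80 mm across, 95 mm high, handle to its +y, not to be moved. Origin: centre of its underside
- plant_pot: plant in a pot behind the gauge, 84 mm across, 130 mm high, not to be moved. Origin: centre of its underside
- candlestick: pale candlestick behind the gauge, 68 mm across, 70 mm high, not to be moved. Origin: centre of its underside
Things that resemble listed ones, but are neither listed nor needed, are in the scene too. Leave any blue look-alike of the part that bears roller_1_mid alone. What is shaped like the part that bears roller_2_mid but purple is not meant.

How it is judged:
By the outcome, as a careful person would: the job done as asked, in the order asked, and still so for the second after the job is handed in, with the robot touching nothing.
It also fails if it takes over 72 s, if anything falls off the work surface, if the arm or the gripper's body presses on something with over 40 N, if the wrist force passes 120 N, or if a joint passes its speed limit or range.

## Working session

There is one attempt and no reset: what is moved stays moved. The work goes in short steps, Python scripts to look and compute and a tool call to move; the robot and the scene stay as the last step left them, time stands still between calls to the robot, and variables do not carry over. Pictures are saved under pics/ and viewed, at most 10 in all, crops included, and the job is handed in when it is done.

Besides the shell and the picture viewer there is one more tool, called after "Call:" by a JSON object that holds its "method" and its "body". drive_tool: Moves the arm, as the interface text tells. Its arguments: {"type":"object","properties":{"linear":{"type":"array","items":{"type":"array","items":{"type":"number"}}},"rotation":{"type":"array","items":{"type":"array","items":{"type":"number"}}},"claw":{"type":"number"},"force":{"type":"number"}},"required":["linear","rotation"]}

```bash
mkdir -p pics; ls
python3 - <<'E'
from workcell import telemetry, cams
import cv2, numpy as np
for n in ("scene","top"):
    f=cams.grab_frame(n); cv2.imwrite(f"pics/{n}0.png",cv2.resize(f["pixels"][:,:,::-1],(800,600),interpolation=cv2.INTER_CUBIC))
    print(n,f["intrinsics"],f["view"].round(3).tolist(),[k for k in f])
print(telemetry.observe())
E
```

```text
pics
scene [[397.79257163   0.         257.93832303]
 [  0.         397.79257163 190.43003419]
 [  0.           0.           1.        ]] [[0.843, 0.538, 0.006, -507.234], [-0.409, 0.634, 0.657, 155.962], [0.349, -0.556, 0.754, -1445.672], [0.0, 0.0, 0.0, 1.0]] ['pixels', 'intrinsics', 'view']
top [[477.01138236   0.         248.7147677 ]
 [  0.         477.01138236 188.37796359]
 [  0.           0.           1.        ]] [[-0.022, -1.0, -0.002, 50.792], [0.991, -0.022, 0.13, -576.425], [-0.13, 0.001, 0.992, -1230.431], [0.0, 0.0, 0.0, 1.0]] ['pixels', 'intrinsics', 'view']
{'time_s': 0.1, 'q': array([ 1.11556381e+00,  3.53589624e-01,  1.63405271e+00,  1.95543527e-06,
        1.15524821e+00, -2.38999223e-03]), 'joint_velocities': array([-1.92788658e-03, -9.89743516e-04, -1.64785160e-03,  9.18074658e-04,
        3.06834230e-07,  1.64870825e-04]), 'joint_efforts': array([ 1.16306448e-03, -5.94902980e+01, -3.34934664e+01,  6.98669837e-02,
        1.84028962e-02, -6.09515109e-05]), 'tool_pos': array([273.24269047, 561.59238152, 213.93510097]), 'orientation': array([-7.05195673e-01, -3.06111728e+00,  1.98476283e-03]), 'contact_force': array([ 0.23591073, -1.27920206, -0.144884  ]), 'moment': array([-0.06274898, -0.05294719,  0.02323302]), 'gripper_force': 0.0, 'grip_width': 1.001266556527327}
```

View pics/scene0.png

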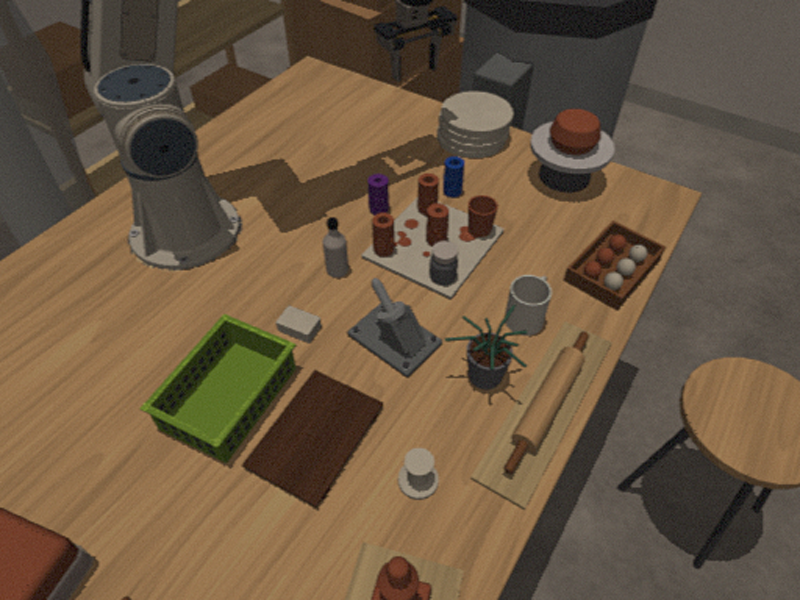

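View pics/top0.png

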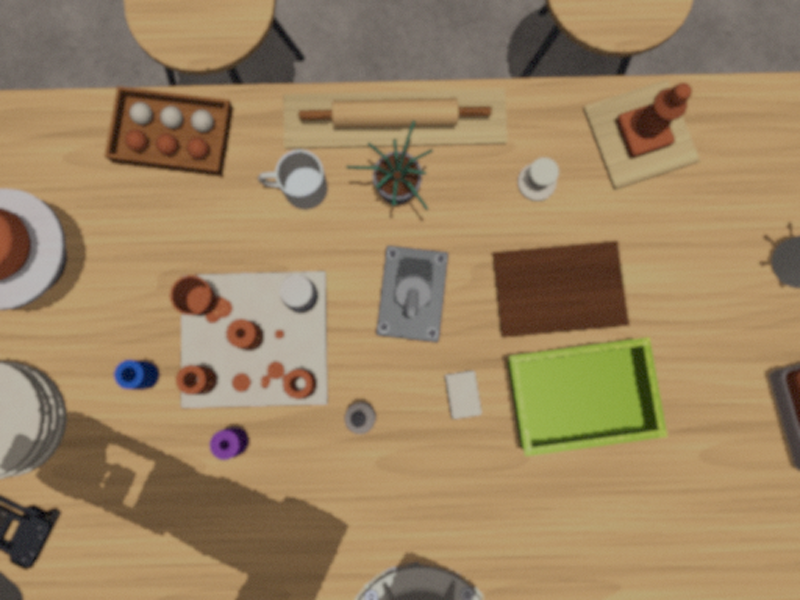

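The top view shows rollers at about (243,333), (195,379) and (299,383), the cup at (193,295), the jar at (297,292), the pin at (412,295), the board at (560,288) and the basket at (586,396). The view is scaled 800x600. I'll enlarge the key regions next.

```bash
cat > h.py <<'E'
import numpy as np, cv2
from workcell import telemetry, cams, arm
from scipy.spatial.transform import Rotation as R
def ray(f,u,v):
    K,V=f["intrinsics"],f["view"]
    d=np.array([(u-K[0,2])/K[0,0],-(v-K[1,2])/K[1,1],-1.])
    Rm,t=V[:3,:3],V[:3,3]
    return -Rm.T@t, Rm.T@d
def atz(f,u,v,z):
    o,d=ray(f,u,v); return (o+d*(z-o[2])/d[2]).round(1)
def proj(f,p):
    c=f["view"][:3,:3]@np.array(p,float)+f["view"][:3,3]; K=f["intrinsics"]
    return np.array([K[0,2]+K[0,0]*c[0]/-c[2],K[1,2]+K[1,1]*-c[1]/-c[2]])
E
python3 - <<'E'
from h import *
t=cams.grab_frame("top"); s=cams.grab_frame("scene")
import pickle; pickle.dump((t,s),open("f0.pkl","wb"))
def crop(f,x,y,w,h,k): return cv2.resize(f["pixels"][y:y+h,x:x+w,::-1],(w*k,h*k),interpolation=cv2.INTER_CUBIC)
a=crop(t,105,165,110,100,4); b=crop(t,235,150,60,75,5)[:,:300]
c=crop(s,215,165,75,80,5)[:,:]
img=np.zeros((600,800,3),np.uint8); img[:400,:440]=a; img[:375,440:740]=b
cv2.imwrite("pics/c1.png",img)
cv2.imwrite("pics/c2.png",crop(s,215,165,80,80,7))
# coarse points
S=0.64
for n,u,v,z in [("rA",243,333,102),("rB",195,379,102),("rC",299,383,102),("cup",193,295,87),("jar",297,292,92),("bottle",359,417,145),
 ("board1",493,253,18),("board2",617,242,18),("board3",629,325,18),("board4",502,336,18),
 ("bk1",508,354,75),("bk2",649,340,75),("bk3",665,435,75),("bk4",527,454,75),
 ("bat1",182,275,12),("bat2",325,272,12),("bat3",327,403,12),("bat4",180,408,12),
 ("g1",387,246,10),("g2",447,252,10),("g3",438,341,10),("g4",377,335,10),("purple",228,443,90),("candle",543,173,70)]:
    print(n,atz(t,u*S,v*S,z))
E
```

```text
rA [511.6 273.  102. ]
rB [440.  349.2 102. ]
rC [430.  183.7 102. ]
cup [576.9 358.   87. ]
jar [577.4 187.2  92. ]
bottle [375.9  87.4 145. ]
board1 [ 648.5 -145.1   18. ]
board2 [ 663.1 -361.8   18. ]
board3 [ 517.7 -373.5   18. ]
board4 [ 503.6 -154.7   18. ]
bk1 [ 470.  -154.6   75. ]
bk2 [ 487.7 -386.2   75. ]
bk3 [ 334.4 -401.7   75. ]
bk4 [ 309.2 -178.3   75. ]
bat1 [622.7 397.4  12. ]
bat2 [622.5 148.1  12. ]
bat3 [396.4 147.1  12. ]
bat4 [393.5 397.6  12. ]
g1 [666.6  39.   10. ]
g2 [653.5 -65.8  10. ]
g3 [498.  -45.3  10. ]
g4 [510.7  59.7  10. ]
purple [337.9 298.6  90. ]
candle [ 774.5 -227.7   70. ]
```

View pics/c1.png

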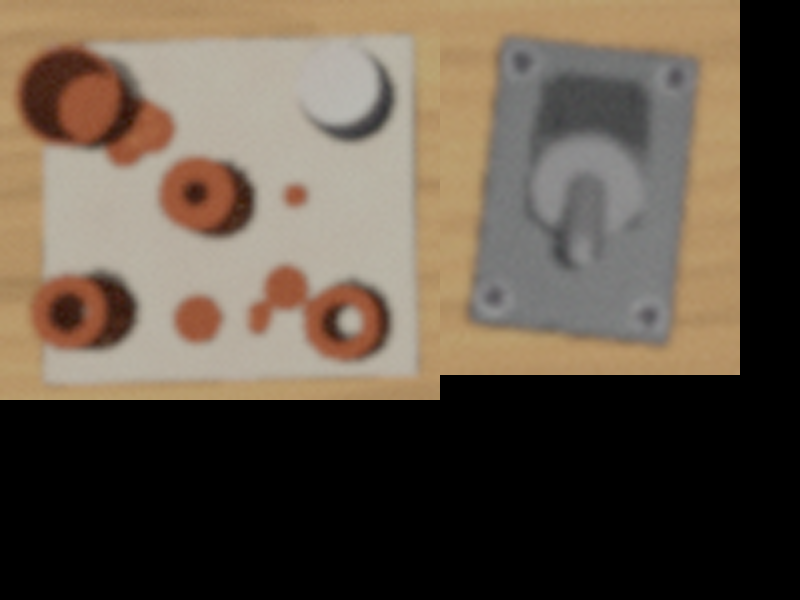

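View pics/c2.png

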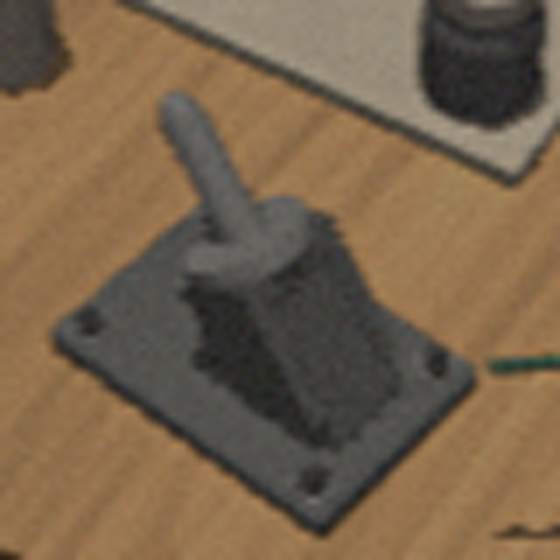

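Crop readings: the roller tops are at about (199,193), (69,312) and (345,322) in the 4x part. The collar is at (588,187) and the pin tip at (580,258) in the 5x part. In the scene crop the tip is at (178,100) and the collar at (250,238). Next I'll fit the pin and refine the points.

```bash
cat >> h.py <<'E'
def T0():  # start commanded pose
    return np.array([273.427,562.019,214.583]), R.from_rotvec([-0.705195673,-3.06111728,0.0])
def down(yawdeg,tilt=0):
    """tool y along world azimuth yawdeg, z down; tilt = outward lean of z"""
    a=np.radians(yawdeg); y=np.array([np.cos(a),np.sin(a),0]); z=np.array([0,0,-1.]); x=np.cross(y,z)
    return R.from_matrix(np.c_[x,y,z])*R.from_euler('x',tilt,degrees=True)
def rel(p0,r0,p,r):
    return r0.inv().apply(np.array(p)-p0).round(1).tolist(), np.degrees((r0.inv()*r).as_rotvec()).round(2).tolist()
def com(p0,r0,lin,rot):  # commanded pose after a call
    return p0+r0.apply(lin), r0*R.from_rotvec(np.radians(rot))
E
python3 - <<'E'
from h import *
import pickle
from scipy.optimize import least_squares
t,s=pickle.load(open("f0.pkl","rb"))
c=lambda x0,y0,k,u,v:((u+.5)/k-.5+x0,(v+.5)/k-.5+y0)
for n,(u,v) in dict(A=(199,193),B=(69,312),C=(345,322)).items(): print(n,atz(t,*c(105,165,4,u,v),102))
ct=c(235,150,5,588-440,187); tt=c(235,150,5,580-440,258)
cs=c(215,165,7,250,238); ts=c(215,165,7,178,100)
u=lambda a:np.array([np.sin(np.radians(35))*np.cos(a),np.sin(np.radians(35))*np.sin(a),np.cos(np.radians(35))])
def f(x,full=False):
    C=np.array([x[0],x[1],85]); T=C+68*u(x[2])
    return np.r_[proj(t,C)-ct,proj(s,C)-cs,proj(t,T)-tt,proj(s,T)-ts]
r=least_squares(f,[590,0,np.pi]); print(r.x,np.degrees(r.x[2]),r.fun.round(2))
print("gauge",atz(t,*ct,85),"tip top",atz(t,*tt,140.7),"scene",atz(s,*cs,85),atz(s,*ts,140.7))
r0=T0()[1]; print(r0.as_matrix().round(3)); print(down(0).as_matrix().round(2), (down(0,35).as_matrix()[:,2]).round(2))
p,rr=T0()
for n,tgt in [("hoverA",([512,273,220],down(0))),]: print(n,rel(p,rr,*tgt))
E
```

```text
A [512.3 275.9 102. ]
B [440.  356.4 102. ]
C [430.  184.9 102. ]
[572.78881353  -1.04012633   2.97928565] 170.7004937674534 [-0.2   0.43 -0.53 -0.36 -0.1  -1.05 -0.31  0.15]
gauge [573.9  -1.6  85. ] tip top [531.7   5.1 140.7] scene [574.9  -1.3  85. ] [534.7   6.2 140.7]
[[-0.899  0.438 -0.   ]
 [ 0.438  0.899  0.   ]
 [ 0.    -0.    -1.   ]]
[[ 0.  1.  0.]
 [ 1.  0.  0.]
 [ 0.  0. -1.]] [-0.57  0.   -0.82]
hoverA ([-341.0, -155.5, -5.5], [-0.01, -0.01, 64.05])
```

Run:
```python
from h import *
p,r=T0(); print(rel(p,r,[440,355,165],down(0)))
```

```text
([-240.4, -113.3, 49.5], [-0.01, -0.01, 64.05])
```

Call:
{"method": "drive_tool", "body": {"linear": [[-240.4, -113.3, 49.5], [-240.4, -113.3, 49.5], [-240.4, -113.3, 49.5], [-240.4, -113.3, 49.5], [-240.4, -113.3, 49.5], [-240.4, -113.3, 49.5], [-240.4, -113.3, 49.5], [-240.4, -113.3, 49.5], [-240.4, -113.3, 49.5], [-240.4, -113.3, 49.5]], "rotation": [[0, 0, 64.05], [0, 0, 64.05], [0, 0, 64.05], [0, 0, 64.05], [0, 0, 64.05], [0, 0, 64.05], [0, 0, 64.05], [0, 0, 64.05], [0, 0, 64.05], [0, 0, 64.05]], "claw": 100, "force": 15}}

```text
time_s: 1.45
tool_pos: [439.8, 355.2, 165.1]
orientation: [2.219, 2.223, 0.0]
contact_force: [-1.5, 0.1, 1.5]
grip_width: 1.0
gripper_force: 0.0
```

Run:
```python
from h import *
s=telemetry.observe(); print(s["time_s"],s["tool_pos"],R.from_rotvec(s["orientation"]).as_matrix().round(3),s["q"].round(2))
f=cams.grab_frame("scene"); cv2.imwrite("pics/s1.png",cv2.resize(f["pixels"][60:200,200:340,::-1],(560,560),interpolation=cv2.INTER_CUBIC))
```

```text
1.45 [439.84433879 355.22891078 165.11901688] [[-0.002  1.     0.   ]
 [ 1.     0.002  0.   ]
 [ 0.     0.    -1.   ]] [0.68 0.31 1.81 0.   1.02 0.67]
```

View pics/s1.png

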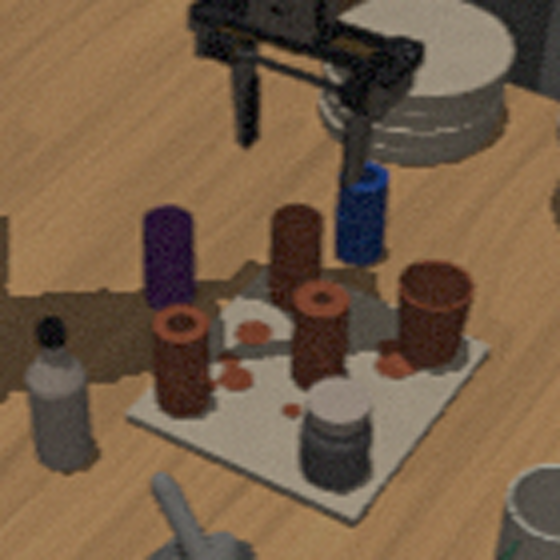

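The gripper straddles roller B, whose top is at about (297,215) in the crop. A's top is at (322,297) and C's at (182,322).

Run:
```python
from h import *
import pickle
t,s=pickle.load(open("f0.pkl","rb"))
for n,u,v in [("B",297,215),("A",322,297),("C",182,322)]: print(n,atz(s,(u+.5)/4-.5+200,(v+.5)/4-.5+60,102))
```

```text
B [436.5 363.5 102. ]
A [511.3 280.1 102. ]
C [429.4 189.5 102. ]
```

Call:
{"method": "drive_tool", "body": {"linear": [[3, -1, 30], [3, -1, 60], [3, -1, 85], [3, -1, 105], [3, -1, 105], [3, -1, 105]], "rotation": [[0, 0, 0], [0, 0, 0], [0, 0, 0], [0, 0, 0], [0, 0, 0], [0, 0, 0]]}}

```text
time_s: 2.25
tool_pos: [439.4, 358.3, 60.7]
orientation: [2.221, 2.222, 0.001]
contact_force: [0.6, 0.1, 0.1]
grip_width: 0.998
gripper_force: 0.0
```

Call:
{"method": "drive_tool", "body": {"linear": [[0, 0, 0], [0, 0, 0], [0, 0, 0], [0, 0, 0], [0, 0, 0], [0, 0, 0]], "rotation": [[0, 0, 0], [0, 0, 0], [0, 0, 0], [0, 0, 0], [0, 0, 0], [0, 0, 0]], "claw": 0, "force": 15}}

```text
time_s: 3.0
tool_pos: [439.1, 358.0, 60.1]
orientation: [2.221, 2.222, 0.0]
contact_force: [-0.4, 0.5, 0.5]
grip_width: 0.526
gripper_force: 15.0
```

```bash
cat >> h.py <<'E'
C=np.array([573.5,-1.2,85.]); AZ=171.5
def U(az=AZ,t=35):
    t,a=np.radians([t,az]); return np.array([np.sin(t)*np.cos(a),np.sin(t)*np.sin(a),np.cos(t)])
RP=down(AZ-180,-35)
def pinpose(bottom,off=48,dxy=(0,0)): # roller bottom height along pin
    return C+np.r_[dxy,0]+(bottom+off)*U()
E
python3 - <<'E'
from h import *
p,r=np.array([439,358,60.]),down(0)
print(RP.as_matrix()[:,2],-U(),pinpose(90),RP.as_rotvec()); print(rel(p,r,pinpose(90),RP))
E
```

```text
[ 0.56727619 -0.08478    -0.81915204] [ 0.56727619 -0.08478    -0.81915204] [495.21588517  10.49963935 198.04298211] [1.99003899 1.71472729 0.54065144]
([-347.5, 56.2, -138.0], [-34.93, -2.6, 8.23])
```

Call:
{"method": "drive_tool", "body": {"linear": [[0, 0, -15], [0, 0, -50], [0, 0, -100], [0, 0, -130], [-40, 6, -138], [-95, 15, -138], [-150, 24, -138], [-205, 33, -138], [-260, 42, -138], [-310, 50, -138], [-347.5, 56.2, -138], [-347.5, 56.2, -138], [-347.5, 56.2, -138], [-347.5, 56.2, -138]], "rotation": [[0, 0, 0], [0, 0, 0], [0, 0, 0], [0, 0, 0], [0, 0, 0], [0, 0, 0], [-7, -0.5, 1.6], [-14, -1, 3.2], [-21, -1.6, 4.8], [-28, -2, 6.5], [-34.93, -2.6, 8.23], [-34.93, -2.6, 8.23], [-34.93, -2.6, 8.23], [-34.93, -2.6, 8.23]]}}

```text
time_s: 4.75
tool_pos: [496.3, 11.3, 199.0]
orientation: [1.989, 1.715, 0.542]
contact_force: [-0.5, -0.6, -1.8]
grip_width: 0.524
gripper_force: 15.0
```

Run:
```python
from h import *
import pickle
t=cams.grab_frame("top"); s=cams.grab_frame("scene"); pickle.dump((t,s),open("f1.pkl","wb"))
st=telemetry.observe(); print(st["time_s"],st["tool_pos"],st["orientation"],st["contact_force"],st["moment"])
def crop(f,x,y,w,h,k): return cv2.resize(f["pixels"][y:y+h,x:x+w,::-1],(w*k,h*k),interpolation=cv2.INTER_CUBIC)
cv2.imwrite("pics/d1.png",np.hstack([crop(t,230,140,66,80,6),crop(s,200,130,66,80,6)]))
```

```text
4.85 [496.01092357  11.251669   198.56409359] [1.98922224 1.71578828 0.54129128] [-0.64709995  0.07691595 -3.13255599] [ 0.0764579   0.62200491 -0.00777749]
```

View pics/d1.png

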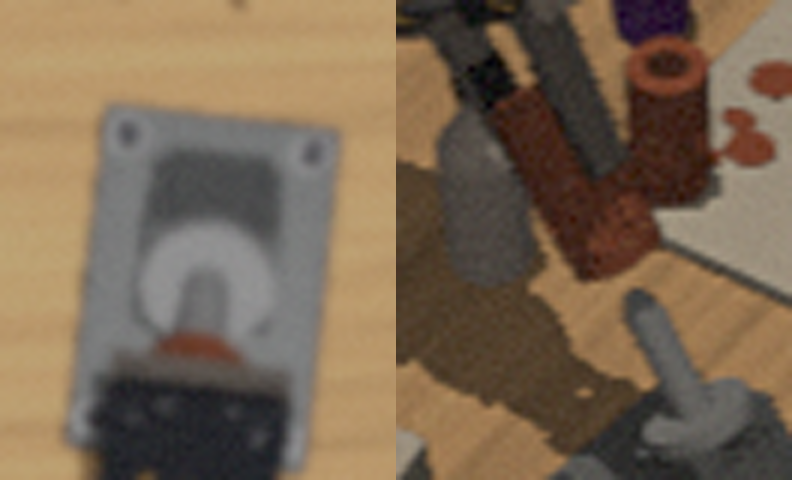

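The top crop shows the roller end at about (200,345), roughly in line with the pin (204,300). The scene crop shows the roller's lower end at about (622,238), the pin tip at (638,295) and the collar at (697,420). I'll compare these with the projected model.

Run:
```python
from h import *
import pickle
t,s=pickle.load(open("f1.pkl","rb"))
def ov(f,x,y,k,items):
    im=cv2.resize(f["pixels"][y:y+80,x:x+66,::-1],(66*k,80*k),interpolation=cv2.INTER_CUBIC)
    for pts,col in items:
        q=np.array([((proj(f,P)-[x,y])+.5)*k-.5 for P in pts]); cv2.polylines(im,[q.round().astype(int)],False,col,1,cv2.LINE_AA)
    return im
p=np.array([496.0,11.2,198.6]); r=R.from_rotvec([1.9892,1.7158,.5413])
M=r.as_matrix(); a=np.linspace(0,2*np.pi,40)
circ=lambda c,rad,X,Y:[c+rad*(np.cos(b)*X+np.sin(b)*Y) for b in a]
u=U(); X,Y=RP.as_matrix()[:,0],RP.as_matrix()[:,1]
it=[(circ(p+48*M[:,2],24,M[:,0],M[:,1]),(255,255,0)),(circ(p-42*M[:,2],24,M[:,0],M[:,1]),(255,255,0)),
 (circ(C,29,X,Y),(0,255,0)),(circ(C+60*u,10,X,Y),(0,255,0)),(circ(C+70*u,5,X,Y),(0,255,0)),([C,C+70*u],(0,0,255)),([p+48*M[:,2],p-42*M[:,2]],(0,0,255))]
cv2.imwrite("pics/d2.png",np.hstack([ov(t,230,140,6,it),ov(s,200,130,6,it)]))
```

```text
(no output)
```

View pics/d2.png

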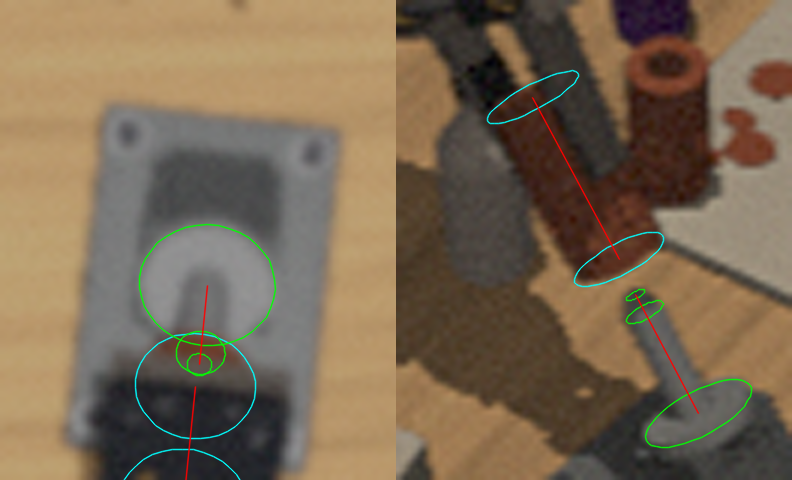

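Call:
{"method": "drive_tool", "body": {"linear": [[0.7, 0, 8], [0.7, 0, 16], [0.7, 0, 20], [0.7, 0, 22], [0.7, 0, 24], [0.7, 0, 26], [0.7, 0, 26]], "rotation": [[0, 0, 0], [0, 0, 0], [0, 0, 0], [0, 0, 0], [0, 0, 0], [0, 0, 0], [0, 0, 0]]}}

```text
time_s: 5.72
tool_pos: [510.2, 8.9, 176.8]
orientation: [1.99, 1.715, 0.541]
contact_force: [-1.0, 0.4, -2.4]
grip_width: 0.523
gripper_force: 15.0
```

```bash
cat > st.py <<'E'
from h import *
s=telemetry.observe(); m=RP.inv()
print(s["time_s"],s["tool_pos"].round(1),"F_tool",R.from_rotvec(s["orientation"]).inv().apply(s["contact_force"]).round(1),"M_tool",R.from_rotvec(s["orientation"]).inv().apply(s["moment"]).round(2),"along",((s["tool_pos"]-C)@U()-48).round(1),s["grip_width"])
E
python3 st.py
```

```text
5.725 [510.2   8.9 176.8] F_tool [ 0.3 -2.2  1.4] M_tool [ 0.63 -0.01 -0.05] along 64.0 0.5226656570052651
```

Call:
{"method": "drive_tool", "body": {"linear": [[0, 0, 1.5], [0, 0, 3], [0, 0, 4.5], [0, 0, 4.5]], "rotation": [[0, 0, 0], [0, 0, 0], [0, 0, 0], [0, 0, 0]]}}

```text
time_s: 6.22
tool_pos: [512.7, 8.6, 173.0]
orientation: [1.99, 1.715, 0.54]
contact_force: [-0.9, -0.1, -2.3]
grip_width: 0.526
gripper_force: 15.0
```

```bash
python3 st.py
```

```text
6.225 [512.7   8.6 173. ] F_tool [-0.2 -2.   1.4] M_tool [ 0.67 -0.06 -0.07] along 59.4 0.5260874682729177
```

Call:
{"method": "drive_tool", "body": {"linear": [[0, 0, 2], [0, 0, 4], [0, 0, 6], [0, 0, 8], [0, 0, 8]], "rotation": [[0, 0, 0], [0, 0, 0], [0, 0, 0], [0, 0, 0], [0, 0, 0]]}}

```text
time_s: 6.85
tool_pos: [517.2, 7.9, 166.4]
orientation: [1.99, 1.715, 0.54]
contact_force: [-0.4, 1.0, -2.7]
grip_width: 0.53
gripper_force: 15.0
```

```bash
python3 st.py
```

```text
6.85 [517.2   7.9 166.4] F_tool [ 1.  -2.   1.9] M_tool [ 0.61 -0.06 -0.01] along 51.3 0.5299730523660834
```

Call:
{"method": "drive_tool", "body": {"linear": [[0, 0, 4], [0, 0, 8], [0, 0, 12], [0, 0, 16], [0, 0, 20], [0, 0, 20]], "rotation": [[0, 0, 0], [0, 0, 0], [0, 0, 0], [0, 0, 0], [0, 0, 0], [0, 0, 0]]}}

```text
time_s: 7.6
tool_pos: [528.6, 6.2, 149.8]
orientation: [1.99, 1.715, 0.54]
contact_force: [-0.6, 0.6, -2.2]
grip_width: 0.523
gripper_force: 15.0
```

```bash
python3 st.py
```

```text
7.6 [528.6   6.2 149.8] F_tool [ 0.5 -1.8  1.4] M_tool [ 0.61 -0.05 -0.05] along 31.2 0.5225324802221609
```

Free. Slide on to near the collar, then creep.

Call:
{"method": "drive_tool", "body": {"linear": [[0, 0, 5], [0, 0, 10], [0, 0, 15], [0, 0, 20], [0, 0, 24], [0, 0, 27], [0, 0, 28], [0, 0, 28]], "rotation": [[0, 0, 0], [0, 0, 0], [0, 0, 0], [0, 0, 0], [0, 0, 0], [0, 0, 0], [0, 0, 0], [0, 0, 0]]}}

```text
time_s: 8.6
tool_pos: [544.4, 3.9, 127.2]
orientation: [1.99, 1.715, 0.541]
contact_force: [0.5, -0.3, -3.1]
grip_width: 0.525
gripper_force: 15.0
```

```bash
python3 st.py
```

```text
8.6 [544.4   3.9 127.2] F_tool [-0.3 -1.4  2.9] M_tool [ 0.61 -0.02 -0.04] along 3.5 0.5254841620616917
```

Creep to the collar in 0.7 mm rows.

Call:
{"method": "drive_tool", "body": {"linear": [[0, 0, 0.7], [0, 0, 1.4], [0, 0, 2.1], [0, 0, 2.8], [0, 0, 2.8]], "rotation": [[0, 0, 0], [0, 0, 0], [0, 0, 0], [0, 0, 0], [0, 0, 0]]}}

```text
time_s: 9.22
tool_pos: [546.1, 3.5, 125.8]
orientation: [1.991, 1.716, 0.539]
contact_force: [-0.2, -0.4, -3.6]
grip_width: 0.526
gripper_force: 15.0
```

```bash
python3 st.py
```

```text
9.225 [546.1   3.5 125.8] F_tool [-0.4 -2.2  2.9] M_tool [ 0.7  -0.2  -0.04] along 1.4 0.5258431495548055
```

Call:
{"method": "drive_tool", "body": {"linear": [[0, 0, 0.7], [0, 0, 1.4], [0, 0, 2.1], [0, 0, 2.1]], "rotation": [[0, 0, 0], [0, 0, 0], [0, 0, 0], [0, 0, 0]]}}

```text
time_s: 9.72
tool_pos: [546.6, 3.2, 125.1]
orientation: [1.992, 1.717, 0.538]
contact_force: [-14.9, 0.1, 13.1]
grip_width: 0.525
gripper_force: 15.0
```

```bash
python3 st.py
```

```text
9.725 [546.6   3.2 125.1] F_tool [ -2.1  -4.6 -19.2] M_tool [ 1.15 -0.3  -0.07] along 0.5 0.5249763530243059
```

```bash
cat >> h.py <<'E'
def rows(p0,r0,wps):
    """wps: (p,r) ; print relative rows"""
    L=[rel(p0,r0,p,r) for p,r in wps]; print("lin",[l for l,_ in L]); print("rot",[x for _,x in L])
def lerp(a,b,n):
    from scipy.spatial.transform import Slerp
    sl=Slerp([0,1],R.concatenate([a[1],b[1]]))
    return [(a[0]+(b[0]-a[0])*k/n,sl(k/n)) for k in range(1,n+1)]
E
python3 - <<'E'
from h import *
p=pinpose(90)+RP.apply([.7,0,91.4]); r=RP
top=p+97*U(); print(p,top)
a=(p,r); b=(top,r); c=(np.array([587,-322,175.]),down(0)); d=(np.array([587,-322,80.]),down(0))
w=lerp(a,b,5)[1:]+lerp(b,c,8)+[c]+lerp(c,d,3)+[d,d]
rows(p,r,w)
E
```

```text
[547.16839593   3.44305889 123.17248526] [492.14260507  11.66671843 202.63023356]
lin [[0.0, 0.0, -38.8], [0.0, -0.0, -58.2], [0.0, -0.0, -77.6], [0.0, -0.0, -97.0], [-39.5, 12.7, -83.9], [-79.0, 25.4, -70.8], [-118.5, 38.0, -57.7], [-158.0, 50.7, -44.6], [-197.5, 63.4, -31.5], [-237.0, 76.1, -18.5], [-276.5, 88.7, -5.4], [-316.0, 101.4, 7.7], [-316.0, 101.4, 7.7], [-316.0, 83.2, 33.7], [-316.0, 65.1, 59.6], [-316.0, 46.9, 85.6], [-316.0, 46.9, 85.6], [-316.0, 46.9, 85.6]]
rot [[0.0, 0.0, 0.0], [0.0, 0.0, 0.0], [0.0, 0.0, 0.0], [0.0, 0.0, 0.0], [4.37, 0.32, -1.03], [8.73, 0.65, -2.06], [13.1, 0.97, -3.09], [17.47, 1.3, -4.12], [21.83, 1.62, -5.15], [26.2, 1.95, -6.18], [30.57, 2.27, -7.2], [34.93, 2.6, -8.23], [34.93, 2.6, -8.23], [34.93, 2.6, -8.23], [34.93, 2.6, -8.23], [34.93, 2.6, -8.23], [34.93, 2.6, -8.23], [34.93, 2.6, -8.23]]
```

Call:
{"method": "drive_tool", "body": {"linear": [[0, 0, -4], [0, 0, -20], [0, 0, -39], [0, 0, -58], [0, 0, -78], [0, 0, -97], [-39.5, 12.7, -83.9], [-79, 25.4, -70.8], [-118.5, 38, -57.7], [-158, 50.7, -44.6], [-197.5, 63.4, -31.5], [-237, 76.1, -18.5], [-276.5, 88.7, -5.4], [-316, 101.4, 7.7], [-316, 101.4, 7.7], [-316, 83.2, 33.7], [-316, 65.1, 59.6], [-316, 46.9, 85.6], [-316, 46.9, 85.6], [-316, 46.9, 85.6]], "rotation": [[0, 0, 0], [0, 0, 0], [0, 0, 0], [0, 0, 0], [0, 0, 0], [0, 0, 0], [4.37, 0.32, -1.03], [8.73, 0.65, -2.06], [13.1, 0.97, -3.09], [17.47, 1.3, -4.12], [21.83, 1.62, -5.15], [26.2, 1.95, -6.18], [30.57, 2.27, -7.2], [34.93, 2.6, -8.23], [34.93, 2.6, -8.23], [34.93, 2.6, -8.23], [34.93, 2.6, -8.23], [34.93, 2.6, -8.23], [34.93, 2.6, -8.23], [34.93, 2.6, -8.23]]}}

```text
time_s: 12.22
tool_pos: [587.9, -322.0, 82.8]
orientation: [-2.22, -2.221, 0.002]
contact_force: [0.6, -1.3, -2.8]
grip_width: 0.529
gripper_force: 15.0
```

```bash
python3 st.py
python3 - <<'E'
from h import *
t=cams.grab_frame("top"); s=cams.grab_frame("scene")
def crop(f,x,y,w,h,k): return cv2.resize(f["pixels"][y:y+h,x:x+w,::-1],(w*k,h*k),interpolation=cv2.INTER_CUBIC)
cv2.imwrite("pics/e1.png",np.hstack([crop(t,310,140,110,160,3),crop(s,150,190,110,160,3)]))
E
```

```text
12.225 [ 587.9 -322.    82.8] F_tool [-1.3  0.6  2.8] M_tool [ 0.08 -0.07  0.01] along -85.2 0.5287381312487697
```

View pics/e1.png

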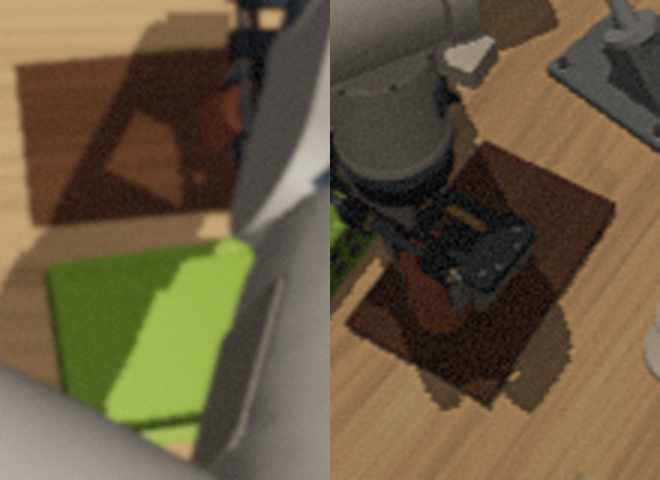

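The roller hangs upright over the board's far half, at about (430,300) in the scene crop. I'll lower it gently.

Call:
{"method": "drive_tool", "body": {"linear": [[0, 0, 4], [0, 0, 8], [0, 0, 11], [0, 0, 12], [0, 0, 13], [0, 0, 13]], "rotation": [[0, 0, 0], [0, 0, 0], [0, 0, 0], [0, 0, 0], [0, 0, 0], [0, 0, 0]]}}

```text
time_s: 13.08
tool_pos: [587.3, -322.1, 68.4]
orientation: [-2.22, -2.22, 0.003]
contact_force: [0.5, -0.4, -3.0]
grip_width: 0.523
gripper_force: 15.0
```

Call:
{"method": "drive_tool", "body": {"linear": [[0, 0, 0.6], [0, 0, 1.2], [0, 0, 1.8], [0, 0, 2.4], [0, 0, 2.4]], "rotation": [[0, 0, 0], [0, 0, 0], [0, 0, 0], [0, 0, 0], [0, 0, 0]]}}

```text
time_s: 13.7
tool_pos: [587.2, -322.1, 66.0]
orientation: [-2.22, -2.22, 0.003]
contact_force: [0.5, -0.0, -3.2]
grip_width: 0.524
gripper_force: 15.0
```

Call:
{"method": "drive_tool", "body": {"linear": [[0, 0, 0.6], [0, 0, 1.2], [0, 0, 1.8], [0, 0, 1.8]], "rotation": [[0, 0, 0], [0, 0, 0], [0, 0, 0], [0, 0, 0]]}}

```text
time_s: 14.2
tool_pos: [587.3, -322.2, 65.6]
orientation: [-2.22, -2.22, 0.002]
contact_force: [-4.3, 2.1, 9.0]
grip_width: 0.523
gripper_force: 15.0
```

Call:
{"method": "drive_tool", "body": {"linear": [[0, 0, -2], [0, 0, -2], [0, 0, -2], [0, 0, -2], [0, 0, -20], [0, 0, -75], [0, 0, -130], [50, -6, -135], [105, -13, -135], [160, -20, -135], [215, -27, -135], [270, -34, -135], [325, -41, -135], [380, -48, -135], [435, -54, -135], [490, -61, -135], [545, -68, -130], [600, -75, -115], [600, -75, -102], [600, -75, -102]], "rotation": [[0, 0, 0], [0, 0, 0], [0, 0, 0], [0, 0, 0], [0, 0, 0], [0, 0, 0], [0, 0, 0], [0, 0, 0], [0, 0, 0], [0, 0, 0], [0, 0, 0], [0, 0, 0], [0, 0, 0], [0, 0, 0], [0, 0, 0], [0, 0, 0], [0, 0, 0], [0, 0, 0], [0, 0, 0], [0, 0, 0]], "claw": 80}}

```text
time_s: 16.7
tool_pos: [511.8, 277.3, 166.5]
orientation: [-2.218, -2.221, 0.005]
contact_force: [-0.4, -0.4, -0.5]
grip_width: 0.803
gripper_force: 0.0
```

```bash
python3 st.py
python3 - <<'E'
from h import *
t=cams.grab_frame("top"); s=cams.grab_frame("scene")
def crop(f,x,y,w,h,k): return cv2.resize(f["pixels"][y:y+h,x:x+w,::-1],(w*k,h*k),interpolation=cv2.INTER_CUBIC)
cv2.imwrite("pics/e2.png",np.hstack([crop(t,105,130,110,160,3)[:,:],crop(t,310,130,110,160,3)]))
E
```

```text
16.7 [511.8 277.3 166.5] F_tool [-0.4 -0.4  0.5] M_tool [ 0.08 -0.06  0.03] along 77.4 0.8027973708567231
```

View pics/e2.png

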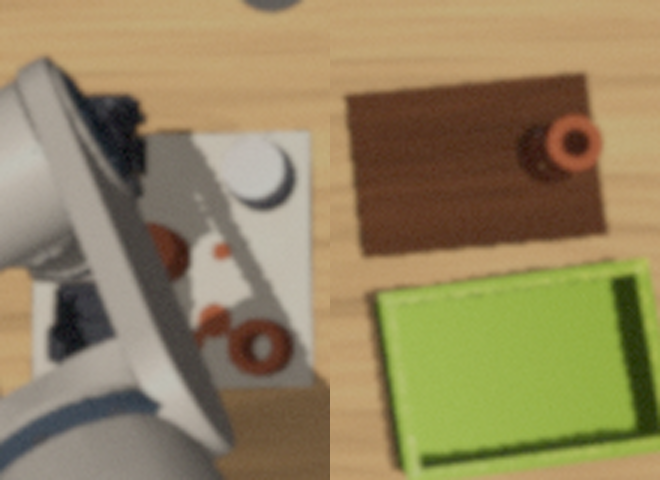

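Roller B stands upright on the board, with its top at about (574,143). Roller A is under the gripper. Descend and grip.

Call:
{"method": "drive_tool", "body": {"linear": [[0, 0, 30], [0, 0, 60], [0, 0, 85], [0, 0, 105], [0, 0, 105], [0, 0, 105]], "rotation": [[0, 0, 0], [0, 0, 0], [0, 0, 0], [0, 0, 0], [0, 0, 0], [0, 0, 0]], "claw": 100}}

```text
time_s: 17.55
tool_pos: [513.1, 277.6, 63.0]
orientation: [-2.221, -2.219, 0.0]
contact_force: [0.5, 1.1, -0.0]
grip_width: 0.999
gripper_force: 0.0
```

Call:
{"method": "drive_tool", "body": {"linear": [[0, 0, 0], [0, 0, 0], [0, 0, 0], [0, 0, 0], [0, 0, 0], [0, 0, 0]], "rotation": [[0, 0, 0], [0, 0, 0], [0, 0, 0], [0, 0, 0], [0, 0, 0], [0, 0, 0]], "claw": 0, "force": 15}}

```text
time_s: 18.3
tool_pos: [512.0, 278.0, 61.8]
orientation: [-2.219, -2.22, 0.003]
contact_force: [-0.1, -0.1, 1.0]
grip_width: 0.513
gripper_force: 15.0
```

```bash
python3 st.py
python3 - <<'E'
from h import *
import pickle
t,_=pickle.load(open("f0.pkl","rb"))
print("B on board",atz(t,310+244.5/3-.5,130+143.5/3-.5,108))
p,r=np.array([512,278,60.]),down(0)
a=(p,r);b=(p+[0,0,128],r);c=(pinpose(75)+RP.apply([.7,0,0]),RP)
print(c[0]); rows(p,r,lerp(b,c,7))
E
```

```text
18.3 [512.  278.   61.8] F_tool [-0.1 -0.1 -1. ] M_tool [ 0.09 -0.01 -0.01] along -8.5 0.5129469789191643
B on board [ 588.3 -320.3  108. ]
[503.82849468   9.92025053 185.75570145]
lin [[-38.3, -1.2, -127.7], [-76.6, -2.3, -127.4], [-114.9, -3.5, -127.0], [-153.2, -4.7, -126.7], [-191.5, -5.8, -126.4], [-229.8, -7.0, -126.1], [-268.1, -8.2, -125.8]]
rot [[-4.99, -0.37, 1.18], [-9.98, -0.74, 2.35], [-14.97, -1.11, 3.53], [-19.96, -1.48, 4.71], [-24.95, -1.85, 5.88], [-29.94, -2.23, 7.06], [-34.93, -2.6, 8.23]]
```

Call:
{"method": "drive_tool", "body": {"linear": [[0, 0, -12], [0, 0, -50], [0, 0, -100], [0, 0, -132], [-38, -2.4, -135], [-76, -4.8, -138], [-114, -7, -138], [-152, -9.5, -138], [-191, -12, -138], [-229, -14.3, -138], [-266.8, -16.7, -138.1], [-266.8, -16.7, -138.1], [-266.8, -16.7, -138.1], [-267.5, -12.5, -132], [-268.1, -8.2, -125.8], [-268.1, -8.2, -125.8], [-268.1, -8.2, -125.8]], "rotation": [[0, 0, 0], [0, 0, 0], [0, 0, 0], [0, 0, 0], [-5, -0.4, 1.2], [-10, -0.75, 2.35], [-15, -1.1, 3.5], [-20, -1.5, 4.7], [-25, -1.85, 5.9], [-30, -2.2, 7.1], [-34.93, -2.6, 8.23], [-34.93, -2.6, 8.23], [-34.93, -2.6, 8.23], [-34.93, -2.6, 8.23], [-34.93, -2.6, 8.23], [-34.93, -2.6, 8.23], [-34.93, -2.6, 8.23]]}}

```text
time_s: 20.42
tool_pos: [504.3, 9.9, 187.1]
orientation: [1.992, 1.718, 0.538]
contact_force: [-0.1, 0.1, -2.0]
grip_width: 0.51
gripper_force: 15.0
```

```bash
python3 st.py
```

```text
20.425 [504.3   9.9 187.1] F_tool [ 0.1 -1.3  1.5] M_tool [ 0.68 -0.06  0.  ] along 75.9 0.5097534751325584
```

Call:
{"method": "drive_tool", "body": {"linear": [[0, 0, 2], [0, 0, 4], [0, 0, 5.5], [0, 0, 7], [0, 0, 8.5], [0, 0, 8.5]], "rotation": [[0, 0, 0], [0, 0, 0], [0, 0, 0], [0, 0, 0], [0, 0, 0], [0, 0, 0]]}}

```text
time_s: 21.18
tool_pos: [507.9, 8.5, 179.5]
orientation: [1.993, 1.717, 0.535]
contact_force: [-3.3, -1.3, -4.0]
grip_width: 0.514
gripper_force: 15.0
```

```bash
python3 st.py
```

```text
21.175 [507.9   8.5 179.5] F_tool [-1.7 -4.8  1.6] M_tool [ 1.56 -0.49 -0.08] along 67.4 0.5144079896535293
```

Call:
{"method": "drive_tool", "body": {"linear": [[-0.3, -0.8, 0], [-0.3, -0.8, 0.7], [-0.3, -0.8, 1.4], [-0.3, -0.8, 1.4]], "rotation": [[0, 0, 0], [0, 0, 0], [0, 0, 0], [0, 0, 0]]}}

```text
time_s: 21.68
tool_pos: [508.2, 8.4, 178.3]
orientation: [1.993, 1.717, 0.536]
contact_force: [-8.4, -1.6, 0.5]
grip_width: 0.516
gripper_force: 15.0
```

```bash
python3 st.py
```

```text
21.675 [508.2   8.4 178.3] F_tool [-2.8 -6.3 -5. ] M_tool [ 1.88 -0.6   0.02] along 66.2 0.5158305787477275
```

Call:
{"method": "drive_tool", "body": {"linear": [[-0.7, -1.2, 0], [-0.7, -1.2, 0.6], [-0.7, -1.2, 1.2], [-0.7, -1.2, 1.2]], "rotation": [[0, 0, 0], [0, 0, 0], [0, 0, 0], [0, 0, 0]]}}

```text
time_s: 22.18
tool_pos: [508.5, 8.1, 177.5]
orientation: [1.992, 1.716, 0.539]
contact_force: [-13.2, 1.0, 8.8]
grip_width: 0.519
gripper_force: 15.0
```

```bash
python3 st.py
```

```text
22.175 [508.5   8.1 177.5] F_tool [ -0.9  -5.8 -14.8] M_tool [ 1.8  -0.37 -0.06] along 65.4 0.5188679039703935
```

Run:
```python
from h import *
p=pinpose(75)+RP.apply([.7,0,0])+RP.apply([-1.0,-2.0,11.1]); r=RP
b=(p+30*U(),r); c=(np.array([405,-340,180.]),down(5)); d=(np.array([405,-340,72.]),down(5))
rows(p,r,lerp((p,r),b,3)+lerp(b,c,8)+[c]+lerp(c,d,4)+[d,d])
```

```text
lin [[0.0, 0.0, -10.0], [-0.0, -0.0, -20.0], [0.0, -0.0, -30.0], [-45.0, -4.9, -30.3], [-89.9, -9.7, -30.7], [-134.9, -14.6, -31.0], [-179.8, -19.5, -31.4], [-224.8, -24.4, -31.7], [-269.8, -29.2, -32.1], [-314.7, -34.1, -32.4], [-359.7, -39.0, -32.8], [-359.7, -39.0, -32.8], [-359.7, -54.5, -10.7], [-359.7, -70.0, 11.5], [-359.7, -85.5, 33.6], [-359.7, -100.9, 55.7], [-359.7, -100.9, 55.7], [-359.7, -100.9, 55.7]]
rot [[0.0, 0.0, 0.0], [0.0, 0.0, 0.0], [0.0, 0.0, 0.0], [4.35, 0.52, -1.63], [8.71, 1.03, -3.27], [13.06, 1.55, -4.9], [17.42, 2.06, -6.54], [21.77, 2.58, -8.17], [26.13, 3.09, -9.81], [30.48, 3.61, -11.44], [34.84, 4.12, -13.08], [34.84, 4.12, -13.08], [34.84, 4.12, -13.08], [34.84, 4.12, -13.08], [34.84, 4.12, -13.08], [34.84, 4.12, -13.08], [34.84, 4.12, -13.08], [34.84, 4.12, -13.08]]
```

Call:
{"method": "drive_tool", "body": {"linear": [[0, 0, -10], [0, 0, -20], [0, 0, -30], [-45, -4.9, -30.3], [-89.9, -9.7, -30.7], [-134.9, -14.6, -31], [-179.8, -19.5, -31.4], [-224.8, -24.4, -31.7], [-269.8, -29.2, -32.1], [-314.7, -34.1, -32.4], [-359.7, -39, -32.8], [-359.7, -39, -32.8], [-359.7, -39, -32.8], [-359.7, -54.5, -10.7], [-359.7, -70, 11.5], [-359.7, -85.5, 33.6], [-359.7, -100.9, 55.7], [-359.7, -100.9, 55.7], [-359.7, -100.9, 55.7]], "rotation": [[0, 0, 0], [0, 0, 0], [0, 0, 0], [4.35, 0.52, -1.63], [8.71, 1.03, -3.27], [13.06, 1.55, -4.9], [17.42, 2.06, -6.54], [21.77, 2.58, -8.17], [26.13, 3.09, -9.81], [30.48, 3.61, -11.44], [34.84, 4.12, -13.08], [34.84, 4.12, -13.08], [34.84, 4.12, -13.08], [34.84, 4.12, -13.08], [34.84, 4.12, -13.08], [34.84, 4.12, -13.08], [34.84, 4.12, -13.08], [34.84, 4.12, -13.08], [34.84, 4.12, -13.08]]}}

```text
time_s: 24.55
tool_pos: [406.0, -340.0, 75.0]
orientation: [-2.121, -2.317, 0.002]
contact_force: [0.3, 0.1, -2.2]
grip_width: 0.514
gripper_force: 15.0
```

Call:
{"method": "drive_tool", "body": {"linear": [[0, 0, 4], [0, 0, 8], [0, 0, 11], [0, 0, 13], [0, 0, 14], [0, 0, 14]], "rotation": [[0, 0, 0], [0, 0, 0], [0, 0, 0], [0, 0, 0], [0, 0, 0], [0, 0, 0]]}}

```text
time_s: 25.3
tool_pos: [405.2, -340.2, 59.8]
orientation: [-2.12, -2.315, 0.003]
contact_force: [-0.1, -0.4, -2.8]
grip_width: 0.516
gripper_force: 15.0
```

Call:
{"method": "drive_tool", "body": {"linear": [[0, 0, 0.8], [0, 0, 1.6], [0, 0, 2.4], [0, 0, 3.2], [0, 0, 4], [0, 0, 4]], "rotation": [[0, 0, 0], [0, 0, 0], [0, 0, 0], [0, 0, 0], [0, 0, 0], [0, 0, 0]]}}

```text
time_s: 26.05
tool_pos: [405.2, -340.1, 55.8]
orientation: [-2.12, -2.315, 0.003]
contact_force: [-0.7, 0.4, -2.9]
grip_width: 0.514
gripper_force: 15.0
```

Call:
{"method": "drive_tool", "body": {"linear": [[0, 0, 0.6], [0, 0, 1.2], [0, 0, 1.8], [0, 0, 2.4], [0, 0, 2.4]], "rotation": [[0, 0, 0], [0, 0, 0], [0, 0, 0], [0, 0, 0], [0, 0, 0]]}}

```text
time_s: 26.68
tool_pos: [405.3, -340.6, 54.6]
orientation: [-2.121, -2.315, 0.003]
contact_force: [-4.0, 1.2, 12.4]
grip_width: 0.513
gripper_force: 15.0
```

Call:
{"method": "drive_tool", "body": {"linear": [[0, 0, -2], [0, 0, -2], [0, 0, -2], [0, 0, -2], [0, 0, -20], [0, 0, -70], [0, 0, -125], [48, 6.5, -148], [100, 13.5, -148], [153, 20.7, -148], [206, 27.9, -148], [259, 35, -148], [312, 42.2, -148], [365, 49.4, -148], [418, 56.6, -148], [470, 63.6, -148], [522.8, 70.8, -135], [522.8, 70.8, -113.4], [522.8, 70.8, -113.4], [522.8, 70.8, -113.4]], "rotation": [[0, 0, 0], [0, 0, 0], [0, 0, 0], [0, 0, 0], [0, 0, 0], [0, 0, 0], [0, 0, 0], [0, 0, 0], [0, 0, 0], [0, 0, 0], [0, 0, 5], [0, 0, 5], [0, 0, 5], [0, 0, 5], [0, 0, 5], [0, 0, 5], [0, 0, 5], [0, 0, 5], [0, 0, 5], [0, 0, 5]], "claw": 68}}

```text
time_s: 29.18
tool_pos: [430.6, 186.5, 167.5]
orientation: [-2.22, -2.219, 0.003]
contact_force: [0.3, 0.6, 0.3]
grip_width: 0.678
gripper_force: 0.0
```

```bash
python3 st.py
python3 - <<'E'
from h import *
t=cams.grab_frame("top"); s=cams.grab_frame("scene")
def crop(f,x,y,w,h,k): return cv2.resize(f["pixels"][y:y+h,x:x+w,::-1],(w*k,h*k),interpolation=cv2.INTER_CUBIC)
import pickle; pickle.dump((t,s),open("f2.pkl","wb"))
im=crop(t,310,130,130,170,3)
# check roller in basket: reddish blob in basket zone
h=cv2.cvtColor(t["pixels"],cv2.COLOR_RGB2HSV); m=((h[...,0]<12)&(h[...,1]>130)&(h[...,2]>100)).astype(np.uint8)
n,_,stt,ce=cv2.connectedComponentsWithStats(m[:, 310:440][130:300])
for k in range(1,n):
    if stt[k,4]>20: print(stt[k],ce[k]+[310,130],atz(t,*(ce[k]+[310,130]),95))
E
```

```text
29.175 [430.6 186.5 167.5] F_tool [ 0.6  0.3 -0.3] M_tool [ 0.09 -0.08 -0.02] along 116.5 0.6775752833806933
[ 72  37  18  22 233] [390.66094421 177.20600858] [ 590.5 -323.4   95. ]
[ 82 112  20  16 235] [401.08510638 249.6       ] [ 407.6 -338.3   95. ]
```

Roller A stands in the basket at (407,-338). Now roller C.

Call:
{"method": "drive_tool", "body": {"linear": [[0, 0, 20], [0, 0, 50], [0, 0, 80], [0, 0, 105], [0, 0, 105], [0, 0, 105], [0, 0, 105]], "rotation": [[0, 0, 0], [0, 0, 0], [0, 0, 0], [0, 0, 0], [0, 0, 0], [0, 0, 0], [0, 0, 0]], "claw": 100}}

```text
time_s: 30.15
tool_pos: [431.0, 187.1, 63.2]
orientation: [-2.22, -2.22, -0.0]
contact_force: [-0.8, 0.1, -0.9]
grip_width: 1.0
gripper_force: 0.0
```

Call:
{"method": "drive_tool", "body": {"linear": [[0, 0, 0], [0, 0, 0], [0, 0, 0], [0, 0, 0], [0, 0, 0], [0, 0, 0]], "rotation": [[0, 0, 0], [0, 0, 0], [0, 0, 0], [0, 0, 0], [0, 0, 0], [0, 0, 0]], "claw": 0, "force": 15}}

```text
time_s: 30.9
tool_pos: [429.9, 186.8, 61.9]
orientation: [-2.219, -2.22, 0.003]
contact_force: [-0.9, 0.5, 0.5]
grip_width: 0.524
gripper_force: 15.0
```

```bash
python3 st.py
python3 - <<'E'
from h import *
p,r=np.array([430,187,60.]),down(0)
b=(p+[0,0,132],r);c=(pinpose(90)+RP.apply([.4,-.6,0]),RP);d=(pinpose(75)+RP.apply([.4,-.6,0]),RP)
rows(p,r,lerp(b,c,6)+[c]+lerp(c,d,2))
E
```

```text
30.9 [429.9 186.8  61.9] F_tool [ 0.5 -0.9 -0.5] M_tool [ 0.16 -0.04 -0.02] along 30.5 0.5242956499795502
lin [[-29.3, 10.8, -132.9], [-58.7, 21.6, -133.9], [-88.0, 32.4, -134.8], [-117.4, 43.2, -135.8], [-146.7, 54.0, -136.7], [-176.0, 64.8, -137.7], [-176.0, 64.8, -137.7], [-176.7, 69.0, -131.6], [-177.3, 73.3, -125.4]]
rot [[-5.82, -0.43, 1.37], [-11.64, -0.87, 2.74], [-17.47, -1.3, 4.12], [-23.29, -1.73, 5.49], [-29.11, -2.16, 6.86], [-34.93, -2.6, 8.23], [-34.93, -2.6, 8.23], [-34.93, -2.6, 8.23], [-34.93, -2.6, 8.23]]
```

Call:
{"method": "drive_tool", "body": {"linear": [[0, 0, -12], [0, 0, -50], [0, 0, -100], [0, 0, -132], [-29, 10.8, -135], [-59, 21.6, -137], [-88, 32.4, -137], [-117, 43.2, -137], [-147, 54, -137], [-176, 64.8, -137.7], [-176, 64.8, -137.7], [-176, 64.8, -137.7], [-176.7, 69, -131.6], [-177.3, 73.3, -125.4], [-177.3, 73.3, -125.4], [-177.3, 73.3, -125.4]], "rotation": [[0, 0, 0], [0, 0, 0], [0, 0, 0], [0, 0, 0], [-5.8, -0.4, 1.4], [-11.6, -0.9, 2.7], [-17.5, -1.3, 4.1], [-23.3, -1.7, 5.5], [-29.1, -2.2, 6.9], [-34.93, -2.6, 8.23], [-34.93, -2.6, 8.23], [-34.93, -2.6, 8.23], [-34.93, -2.6, 8.23], [-34.93, -2.6, 8.23], [-34.93, -2.6, 8.23], [-34.93, -2.6, 8.23]]}}

```text
time_s: 32.9
tool_pos: [503.7, 9.6, 186.8]
orientation: [1.992, 1.718, 0.537]
contact_force: [0.2, -0.9, -3.1]
grip_width: 0.527
gripper_force: 15.0
```

Call:
{"method": "drive_tool", "body": {"linear": [[0, 0, 2], [0, 0, 4], [0, 0, 5.5], [0, 0, 7], [0, 0, 8.5], [0, 0, 8.5]], "rotation": [[0, 0, 0], [0, 0, 0], [0, 0, 0], [0, 0, 0], [0, 0, 0], [0, 0, 0]]}}

```text
time_s: 33.65
tool_pos: [508.6, 8.8, 180.0]
orientation: [1.992, 1.717, 0.538]
contact_force: [-0.8, -0.3, -2.6]
grip_width: 0.524
gripper_force: 15.0
```

```bash
python3 st.py
```

```text
33.65 [508.6   8.8 180. ] F_tool [-0.4 -2.1  1.7] M_tool [ 0.67 -0.04 -0.04] along 67.5 0.5242189031375751
```

Free so far; continue slowly.

Call:
{"method": "drive_tool", "body": {"linear": [[0, 0, 1], [0, 0, 2], [0, 0, 3], [0, 0, 4], [0, 0, 4]], "rotation": [[0, 0, 0], [0, 0, 0], [0, 0, 0], [0, 0, 0], [0, 0, 0]]}}

```text
time_s: 34.28
tool_pos: [510.9, 8.4, 176.8]
orientation: [1.992, 1.717, 0.538]
contact_force: [0.0, 0.1, -2.4]
grip_width: 0.523
gripper_force: 15.0
```

```bash
python3 st.py
```

```text
34.275 [510.9   8.4 176.8] F_tool [ 0.1 -1.3  1.9] M_tool [ 0.67 -0.04 -0.01] along 63.5 0.5227819121890371
```

Call:
{"method": "drive_tool", "body": {"linear": [[0, 0, 1.5], [0, 0, 3], [0, 0, 4.5], [0, 0, 6], [0, 0, 8], [0, 0, 8]], "rotation": [[0, 0, 0], [0, 0, 0], [0, 0, 0], [0, 0, 0], [0, 0, 0], [0, 0, 0]]}}

```text
time_s: 35.02
tool_pos: [515.4, 7.8, 170.1]
orientation: [1.992, 1.717, 0.538]
contact_force: [-0.5, -0.4, -3.2]
grip_width: 0.524
gripper_force: 15.0
```

```bash
python3 st.py
```

```text
35.025 [515.4   7.8 170.1] F_tool [-0.4 -2.2  2.3] M_tool [ 0.72 -0.09 -0.05] along 55.4 0.5235131420673964
```

Fits past the nose. Slide on (commanded height along the pin 54.5).

Call:
{"method": "drive_tool", "body": {"linear": [[0, 0, 4], [0, 0, 8], [0, 0, 12], [0, 0, 16], [0, 0, 20], [0, 0, 24], [0, 0, 24]], "rotation": [[0, 0, 0], [0, 0, 0], [0, 0, 0], [0, 0, 0], [0, 0, 0], [0, 0, 0], [0, 0, 0]]}}

```text
time_s: 35.9
tool_pos: [529.0, 5.8, 150.2]
orientation: [1.992, 1.717, 0.538]
contact_force: [-0.9, -0.2, -3.3]
grip_width: 0.522
gripper_force: 15.0
```

```bash
python3 st.py
```

```text
35.9 [529.    5.8 150.2] F_tool [-0.4 -2.6  2.2] M_tool [ 0.87 -0.23 -0.11] along 31.3 0.5223644221899089
```

Call:
{"method": "drive_tool", "body": {"linear": [[0.2, -0.4, 4], [0.2, -0.4, 9], [0.2, -0.4, 14], [0.2, -0.4, 19], [0.2, -0.4, 23], [0.2, -0.4, 25], [0.2, -0.4, 25]], "rotation": [[0, 0, 0], [0, 0, 0], [0, 0, 0], [0, 0, 0], [0, 0, 0], [0, 0, 0], [0, 0, 0]]}}

```text
time_s: 36.78
tool_pos: [542.7, 3.9, 129.7]
orientation: [1.992, 1.717, 0.538]
contact_force: [-0.4, -0.9, -5.4]
grip_width: 0.52
gripper_force: 15.0
```

```bash
python3 st.py
```

```text
36.775 [542.7   3.9 129.7] F_tool [-0.9 -3.3  4.3] M_tool [ 0.9  -0.25 -0.05] along 6.5 0.5202485289552017
```

Call:
{"method": "drive_tool", "body": {"linear": [[-0.1, -0.4, 1], [-0.1, -0.4, 2], [-0.1, -0.4, 2.8], [-0.1, -0.4, 3.5], [-0.1, -0.4, 3.5]], "rotation": [[0, 0, 0], [0, 0, 0], [0, 0, 0], [0, 0, 0], [0, 0, 0]]}}

```text
time_s: 37.4
tool_pos: [544.5, 3.6, 126.8]
orientation: [1.992, 1.717, 0.538]
contact_force: [1.1, -1.1, -3.7]
grip_width: 0.525
gripper_force: 15.0
```

```bash
python3 st.py
```

```text
37.4 [544.5   3.6 126.8] F_tool [-0.9 -1.1  3.7] M_tool [ 0.74 -0.11 -0.04] along 3.0 0.524692485366814
```

Call:
{"method": "drive_tool", "body": {"linear": [[0, 0, 0.7], [0, 0, 1.4], [0, 0, 2.1], [0, 0, 2.8], [0, 0, 2.8]], "rotation": [[0, 0, 0], [0, 0, 0], [0, 0, 0], [0, 0, 0], [0, 0, 0]]}}

```text
time_s: 38.02
tool_pos: [545.0, 3.5, 124.9]
orientation: [1.992, 1.718, 0.538]
contact_force: [-16.3, 1.1, 14.0]
grip_width: 0.523
gripper_force: 15.0
```

```bash
python3 st.py
```

```text
38.025 [545.    3.5 124.9] F_tool [ -1.3  -5.4 -20.8] M_tool [ 1.26 -0.13  0.03] along 1.2 0.5234758170401101
```

Run:
```python
from h import *
p=pinpose(-.8)+RP.apply([.5,-1.4,0]); r=RP
b=(p+97*U(),r); c=(np.array([581,-225,180.]),down(0)); d=(np.array([581,-225,80.]),down(0))
rows(p,r,lerp(b,c,6)+[c]+lerp(c,d,3)+[d,d])
```

```text
lin [[-36.8, 14.8, -82.1], [-73.6, 29.7, -67.1], [-110.4, 44.5, -52.2], [-147.2, 59.4, -37.3], [-183.9, 74.2, -22.3], [-220.7, 89.1, -7.4], [-220.7, 89.1, -7.4], [-220.7, 69.9, 19.9], [-220.7, 50.8, 47.2], [-220.7, 31.7, 74.5], [-220.7, 31.7, 74.5], [-220.7, 31.7, 74.5]]
rot [[5.82, 0.43, -1.37], [11.64, 0.87, -2.74], [17.47, 1.3, -4.12], [23.29, 1.73, -5.49], [29.11, 2.16, -6.86], [34.93, 2.6, -8.23], [34.93, 2.6, -8.23], [34.93, 2.6, -8.23], [34.93, 2.6, -8.23], [34.93, 2.6, -8.23], [34.93, 2.6, -8.23], [34.93, 2.6, -8.23]]
```

Call:
{"method": "drive_tool", "body": {"linear": [[0, 0, -4], [0, 0, -20], [0, 0, -39], [0, 0, -58], [0, 0, -78], [0, 0, -97], [-36.8, 14.8, -82.1], [-73.6, 29.7, -67.1], [-110.4, 44.5, -52.2], [-147.2, 59.4, -37.3], [-183.9, 74.2, -22.3], [-220.7, 89.1, -7.4], [-220.7, 89.1, -7.4], [-220.7, 89.1, -7.4], [-220.7, 69.9, 19.9], [-220.7, 50.8, 47.2], [-220.7, 31.7, 74.5], [-220.7, 31.7, 74.5], [-220.7, 31.7, 74.5]], "rotation": [[0, 0, 0], [0, 0, 0], [0, 0, 0], [0, 0, 0], [0, 0, 0], [0, 0, 0], [5.82, 0.43, -1.37], [11.64, 0.87, -2.74], [17.47, 1.3, -4.12], [23.29, 1.73, -5.49], [29.11, 2.16, -6.86], [34.93, 2.6, -8.23], [34.93, 2.6, -8.23], [34.93, 2.6, -8.23], [34.93, 2.6, -8.23], [34.93, 2.6, -8.23], [34.93, 2.6, -8.23], [34.93, 2.6, -8.23], [34.93, 2.6, -8.23]]}}

```text
time_s: 40.4
tool_pos: [581.8, -224.8, 83.4]
orientation: [-2.22, -2.221, 0.002]
contact_force: [0.3, -1.3, -2.4]
grip_width: 0.524
gripper_force: 15.0
```

Call:
{"method": "drive_tool", "body": {"linear": [[0, 0, 4], [0, 0, 7], [0, 0, 9], [0, 0, 11], [0, 0, 12], [0, 0, 12]], "rotation": [[0, 0, 0], [0, 0, 0], [0, 0, 0], [0, 0, 0], [0, 0, 0], [0, 0, 0]]}}

```text
time_s: 41.15
tool_pos: [581.2, -225.1, 69.6]
orientation: [-2.219, -2.219, 0.004]
contact_force: [0.4, 0.2, -2.8]
grip_width: 0.524
gripper_force: 15.0
```

Call:
{"method": "drive_tool", "body": {"linear": [[0, 0, 0.6], [0, 0, 1.2], [0, 0, 1.8], [0, 0, 2.4], [0, 0, 2.4]], "rotation": [[0, 0, 0], [0, 0, 0], [0, 0, 0], [0, 0, 0], [0, 0, 0]]}}

```text
time_s: 41.78
tool_pos: [581.2, -225.1, 67.3]
orientation: [-2.219, -2.22, 0.004]
contact_force: [0.6, -0.3, -2.7]
grip_width: 0.522
gripper_force: 15.0
```

Call:
{"method": "drive_tool", "body": {"linear": [[0, 0, 0.6], [0, 0, 1.2], [0, 0, 1.8], [0, 0, 1.8]], "rotation": [[0, 0, 0], [0, 0, 0], [0, 0, 0], [0, 0, 0]]}}

```text
time_s: 42.28
tool_pos: [581.3, -225.3, 66.4]
orientation: [-2.219, -2.22, 0.003]
contact_force: [-3.3, -0.3, 6.6]
grip_width: 0.526
gripper_force: 15.0
```

Call:
{"method": "drive_tool", "body": {"linear": [[0, 0, -2], [0, 0, -2], [0, 0, -2], [0, 0, -2], [0, 0, -20], [0, 0, -60], [0, 0, -110], [0, 0, -160], [50, 0, -200], [100, -30, -200], [150, -60, -200], [200, -60, -200], [250, -60, -200], [250, -60, -200], [250, -60, -200]], "rotation": [[0, 0, 0], [0, 0, 0], [0, 0, 0], [0, 0, 0], [0, 0, 0], [0, 0, 0], [0, 0, 0], [0, 0, 0], [0, 0, 0], [0, 0, 0], [0, 0, 0], [0, 0, 0], [0, 0, 0], [0, 0, 0], [0, 0, 0]], "claw": 75}}

```text
time_s: 44.15
tool_pos: [521.9, 24.5, 266.6]
orientation: [-2.219, -2.221, 0.003]
contact_force: [-0.6, 0.2, -0.4]
grip_width: 0.746
gripper_force: 0.0
```

Run:
```python
from h import *
t=cams.grab_frame("top"); cv2.imwrite("pics/z.png",cv2.resize(t["pixels"][:,:,::-1],(800,600),interpolation=cv2.INTER_CUBIC))
```

```text
(no output)
```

View pics/z.png

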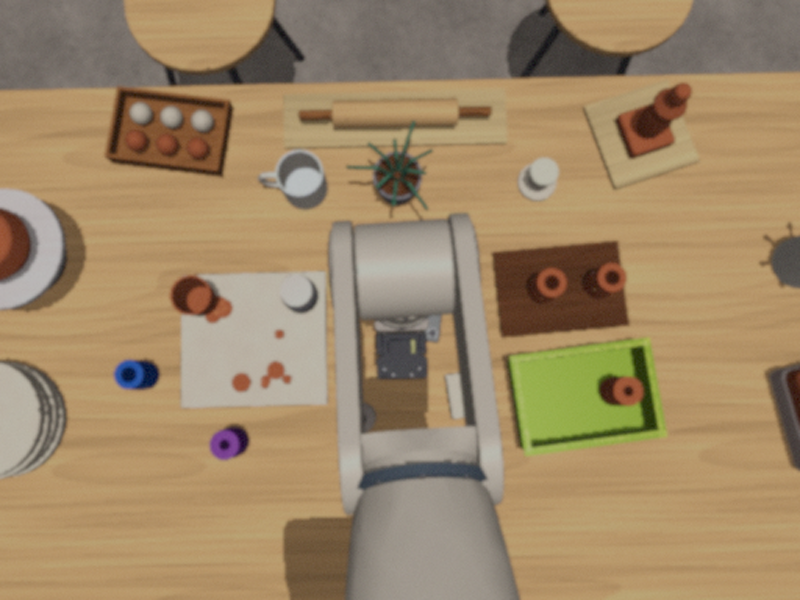

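The two fitting rollers stand on the board at (551,283) and (607,279). The jammed one stands in the basket at (626,391). Everything else in view is unmoved.

```bash
python3 -c "
from workcell import arm
print(arm.sign_off())"
```

```text
the job is handed in; nothing more can be done
None
```

The job is handed in: two rollers slid fully home against the collar and stand upright on the ware board, and the third jammed on the pin's nose and stands in the basket, with about 44 s of the 72 s used.

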